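# Line up the potted cacti by size on the balcony rack

### The job

Line up the four potted cacti by size on the row of saucers, one pot standing upright in the middle of each saucer, the smallest beside the blue pail and each next one bigger, so the largest ends up at the planter's end. Never tip a cactus over, and leave the pail and the big terracotta planter where they stand.

Things in the scene. Friction and masses are not known exactly. Their poses are not given: they have to be found in the camera images.
- cactus_ball: Loose: the smallest and shortest of four round terracotta pots, with a small pale green ball cactus, all rigid. Rim 42 mm across, pot 42 mm high to the rim, 54 mm with the cactus (under 29 mm across, on the axis). Grip the rim: an upright band 16 mm high; below it the pot tapers to a foot 30 mm across. Origin: centre of the underside, z up.
- cactus_cone: Loose: the second smallest of four round terracotta pots, with a mid green cone-shaped cactus, all rigid. Rim 50 mm across, pot 52 mm high to the rim, 74 mm with the cactus (under 29 mm across, on the axis). Grip the rim: an upright band 16 mm high; below it the pot tapers to a foot 36 mm across. Origin: centre of the underside, z up.
- cactus_column: Loose: the second largest of four round terracotta pots, with a dark green column cactus, all rigid. Rim 58 mm across, pot 62 mm high to the rim, 95 mm with the cactus (under 29 mm across, on the axis). Grip the rim: an upright band 16 mm high; below it the pot tapers to a foot 42 mm across. Origin: centre of the underside, z up.
- cactus_candle: Loose: the largest and tallest of four round terracotta pots, with a tall dark blue-green candle-shaped cactus, all rigid. Rim 66 mm across, pot 72 mm high to the rim, 116 mm with the cactus (under 29 mm across, on the axis). Grip the rim: an upright band 16 mm high; below it the pot tapers to a foot 48 mm across. Origin: centre of the underside, z up.
- saucer_white: Fixed: the white one of four round saucers, alike but for colour, in a straight row, 105 mm between centres. Which colour is where varies and means nothing. 92 mm across the rim, 10 mm high; flat inner floor 72 mm across, 5 mm above the origin. Origin: centre of its underside, 4 mm above the rack on a thin black tray; z up, y along the row.
- saucer_yellow: Fixed: the yellow one of four round saucers, alike but for colour, in a straight row, 105 mm between centres. Which colour is where varies and means nothing. 92 mm across the rim, 10 mm high; flat inner floor 72 mm across, 5 mm above the origin. Origin: centre of its underside, 4 mm above the rack on a thin black tray; z up, y along the row.
- saucer_green: Fixed: the green one of four round saucers, alike but for colour, in a straight row, 105 mm between centres. Which colour is where varies and means nothing. 92 mm across the rim, 10 mm high; flat inner floor 72 mm across, 5 mm above the origin. Origin: centre of its underside, 4 mm above the rack on a thin black tray; z up, y along the row.
- saucer_grey: Fixed: the grey one of four round saucers, alike but for colour, in a straight row, 105 mm between centres. Which colour is where varies and means nothing. 92 mm across the rim, 10 mm high; flat inner floor 72 mm across, 5 mm above the origin. Origin: centre of its underside, 4 mm above the rack on a thin black tray; z up, y along the row.
- pail: Loose: blue plastic pail, empty, 130 mm across the top, 98 mm high, standing at one end of the row of saucers, 167 mm from the centre of the end saucer; at which end is different every time. Origin: centre of its underside, z up.
- planter: Loose: big empty terracotta planter, 132 mm across the top, 95 mm high, standing at the other end of the row, 167 mm from the centre of the end saucer. Origin: centre of its underside, z up.

How it is judged:
By the outcome, as a careful person would: the job done as asked, in the order asked, and still so for the second after the job is handed in, with the robot touching nothing.
It also fails if it takes over 120 s, if anything falls off the work surface, if the arm or the gripper's body presses on something with over 40 N, if the wrist force passes 120 N, or if a joint passes its speed limit or range.

### The arm

A 6-joint arm with a two-finger parallel gripper is mounted at the origin on the work surface. World frame = base frame: x ahead of the robot, y to its left, z up, the work surface at z = 0. Lengths are in mm, angles in rad, forces in N, time in s.
With the tool pointing down it reaches from about 350 to 875 mm from the base axis. Payload 4.2 kg.
Tool frame: the origin (TCP) lies between the finger pads; the fingertips stand 25 mm ahead of it and the grasp point (between the pads) lies 6 mm ahead of it; z points along the fingers, y is the line along which they close (so a half turn about z gives the same grasp; the last joint's range is limited). The gripper opens to 85 mm and grips with 20 to 120 N. Pads are 22 mm wide; open, the fingers measure 114 mm over their backs; the gripper's body (76 mm by 85 mm) begins 54 mm behind the grasp point. The pads swing forward as they close: fully open they stand 13 mm farther back than shut.
Start: joints at [-1.085, 0.385, 0.008, 0, -1.194, -0.259], TCP at [140.556, -608.969, 256.312] pointing down, gripper open.
Joint ranges: [-3.14, 3.14], [-1.21, 2.06], [-1.07, 1.41], [-3.16, 2.05], [-2.99, -0.16], [-3.1, 3.1]. Speed limits (rad/s): [2.79, 2.79, 3.14, 3.14, 3.14, 3.14].

### API

Orientations are given as a unit quaternion [x, y, z, w].
In Python, from bench import read_state, imaging, workorder, nets gives the robot as it stands.
- The arm moves only by the tool apply_moves, never from a script. Its argument "rows" is a list of rows, each an object with "hand": the opening, from -1 (shut) to 1 (fully open); "delta_pos": the shift along the tool's x, y, z in mm, a list of three; "yaw": the turn about the tool's z in rad. A call has 1 to 12 rows; each row is the pose to reach, as a shift and turn from the pose commanded when the call began, along the tool's axes at that moment; what a row does not reach only later rows make up. A row lasts 1/12 s, in which the tool goes at most 41.7 mm and 7.16 degrees, less where a joint would pass 70% of its speed; a pose out of reach is approached as far as the arm can. A call with a gripper value outside its range is refused whole. The fingers move at their own pace and stop on an object; the grip force is fixed at half the most. Time passes only in rows, so rows that repeat a pose let the fingers close. It gives the time, the measured TCP pose, the force, the opening and the grip force at its end, in the units of the state.
- read_state(): the state, without advancing time (a new reading comes with each control period).
- imaging.get_image(name): name is "side" or "top" or "wrist"; returns a dict with "pixels" (480x640x3 uint8, red, green, blue), "fx", "fy", "cx", "cy" (pixels), "xyz" and "rotation" of the camera in the world. Camera axes: x right, y down, z forward; pixel columns grow to the right and rows downward; lengths in mm; the calibration is good to about 2 mm. A picture is of the moment at which its call begins. There is no depth.
- workorder.job_done(): hands the job in; it is judged then, once.
Trained networks look in the newest picture that a camera, given by its name, has taken for a name from the list of things; names that differ only in an ending like _2 or _b are one class to them, and where a whole thing is asked for, a point or a joint stands for the part that bears it (a point fixed in the world has none). Each returns a list of dicts, best first, with "score" (0 to 1); they miss things now and then, are a little off and sometimes report something else, mostly with a low value. They report only what shows in the picture. A call takes as long as a camera call.
- nets.find_in(camera, query): "location" ([row, column] in pixels, amid what is visible of it).
- nets.pinpoint(camera, query): "location" ([row, column] in pixels: a listed point, or the origin of a listed thing).
The state is a dict: "clock": time; "joints": joint angles; "joint_vel": joint speeds; "joint_efforts": joint torques, N m; "position": TCP position; "ee_rot": TCP orientation; "contact_force": force on the tool from outside, world axes, zero at the start; "wrist_torque": the same for the moment, N m; "gripper_width": finger opening in mm; "grasp_force": force on a finger pad.
Only numpy, scipy, OpenCV 4.12 (cv2) and the standard library are available. Lean on these libraries where they do the work, as an engineer would, in place of code of your own. Each camera call takes 0.05 s, during which the arm holds its last target. There are 200 camera calls.

## Working session

There is one attempt and no reset: what is moved stays moved. The work goes in short steps, Python scripts to look and compute and a tool call to move; the robot and the scene stay as the last step left them, time stands still between calls to the robot, and variables do not carry over. Pictures are saved under pics/ and viewed, at most 14 in all, crops included, and the job is handed in when it is done.

Besides the shell and the picture viewer there is one more tool, called as name(argument=value, ...), one argument or row to a line, values as JSON. apply_moves: Moves the arm, as the interface text tells. Its arguments: {"type":"object","properties":{"rows":{"type":"array"}},"required":["rows"]}

```bash
mkdir -p pics; ls
cat > h.py <<'E'
import numpy as np, cv2
from bench import read_state, imaging, workorder, nets
def save(n,f):
    im=imaging.get_image(n); cv2.imwrite('pics/'+f,im['pixels'][:,:,::-1].copy()); return im
def ray(im,rc,z):
    r,c=rc; R=np.array(im['rotation'],float); 
    if R.size==4:
        from scipy.spatial.transform import Rotation as Q; R=Q.from_quat(R).as_matrix()
    R=R.reshape(3,3)
    d=R@np.array([(c-im['cx'])/im['fx'],(r-im['cy'])/im['fy'],1]); p=np.array(im['xyz'],float)
    return p+d*(z-p[2])/d[2]
E
python3 - <<'E'
from h import *
s=read_state();print(s)
for n in('top','side'):
    im=save(n,n+'0.png');print(n,im['xyz'],im['rotation'],im['fx'],im['cx'],im['cy'])
    for q in['cactus_ball','cactus_cone','cactus_column','cactus_candle','saucer_white','saucer_yellow','saucer_green','saucer_grey','pail','planter']:
        for d in nets.pinpoint(n,q)[:2]:
            print(q,round(d['score'],2),np.round(d['location']),np.round(ray(im,d['location'],4 if 'sau' in q else 0)))
E
```

```text
pics
{'clock': 0.0, 'joints': array([-1.08541730e+00,  3.85551076e-01,  6.61805634e-03, -5.23603672e-04,
       -1.19399809e+00, -2.58592657e-01]), 'joint_vel': array([ 0.0023644 , -0.00020676, -0.00129992,  0.00163395, -0.00189906,
        0.00055979]), 'joint_efforts': array([ 5.71683559e-04, -3.92293525e+01,  1.88400078e+01,  4.18622375e+00,
       -4.76882662e-03, -5.53579113e-06]), 'position': array([ 140.42993523, -608.46875377,  255.21814267]), 'ee_rot': array([-1.13054304e-01,  9.93588207e-01,  1.08283313e-03, -1.61270083e-04]), 'contact_force': array([ 0.08395317, -0.31926157,  0.1426824 ]), 'wrist_torque': array([-0.00633689, -0.04392944,  0.02533607]), 'grasp_force': 0.0, 'gripper_width': 85.1543852897445}
top [383.74140759  -2.65415893 892.60981228] [ 0.77254817 -0.62609378  0.06864251 -0.08039966] 462.026771434553 325.5630311055153 240.8305523921728
cactus_ball 0.73 [328. 438.] [ 451. -211.    0.]
cactus_ball 0.43 [294. 230.] [432. 191.   0.]
cactus_cone 0.74 [298. 289.] [447.  77.   0.]
cactus_cone 0.53 [321. 361.] [433. -67.   0.]
cactus_column 0.73 [325. 360.] [426. -
[... 485 characters left out ...]
6 [225. 501.] [ 676. -304.    0.]
planter 0.63 [213. 418.] [ 667. -137.    0.]
side [282.19452906 708.36398898 521.09552512] [-0.16492325  0.86132686 -0.47208272  0.0897455 ] 482.4782710776906 323.5343639801779 238.32908902499764
cactus_ball 0.64 [213. 405.] [ 454. -211.    0.]
cactus_cone 0.62 [292. 365.] [454.  80.   0.]
cactus_cone 0.62 [338. 353.] [438. 193.   0.]
cactus_candle 0.88 [337. 354.] [436. 191.   0.]
saucer_white 0.79 [209. 304.] [ 664. -139.    4.]
saucer_yellow 0.86 [297. 251.] [625. 171.   4.]
saucer_green 0.68 [235. 290.] [648. -30.   4.]
saucer_green 0.24 [293. 369.] [446.  86.   4.]
saucer_grey 0.56 [263. 273.] [637.  68.   4.]
planter 0.7 [177. 325.] [ 686. -318.    0.]
```

View pics/top0.png

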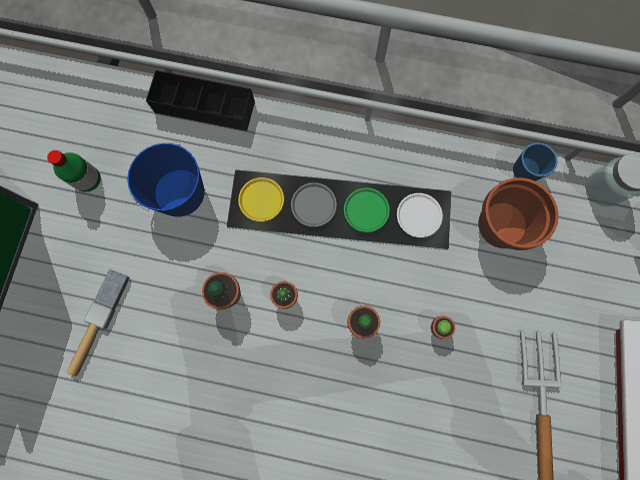

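View pics/side0.png

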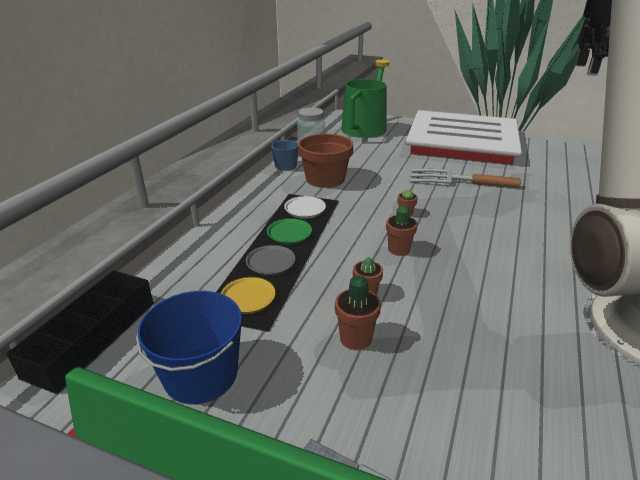

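Top and side agree: the pail stands at the yellow end (top px 165,180) and the planter at the white end (520,213). From the pail the saucers run yellow, grey, green, white. The pots in the top picture are candle (221,291), cone (284,295), column (364,322) and ball (443,327). Next I'll refine these with silhouette fits.

```bash
cat > fit.py <<'E'
from h import *
from scipy.spatial.transform import Rotation as Q
from scipy.optimize import minimize
P={'ball':(452,-211,42,42,30),'cone':(450,79,52,50,36),'column':(430,-67,62,58,42),'candle':(434,190,72,66,48)}
S={'yellow':(627,170),'grey':(635,70),'green':(649,-34),'white':(662,-135)}
t=np.linspace(0,2*np.pi,60)
def proj(im,p):
    c=(p-np.array(im['xyz']))@Q.from_quat(im['rotation']).as_matrix()
    return np.c_[im['fx']*c[:,0]/c[:,2]+im['cx'],im['fy']*c[:,1]/c[:,2]+im['cy']]
def circ(x,y,z,d): return np.c_[x+d/2*np.cos(t),y+d/2*np.sin(t),0*t+z]
def fit(im,mask,rings,x0):
    # rings: [(z,d)]; fit hull of projected rings to hull of the mask by IoU
    k=4
    def hull(x):
        p=np.vstack([circ(x[0],x[1],z,d) for z,d in rings]); return cv2.convexHull((proj(im,p)).astype(np.float32))
    m=cv2.convexHull(cv2.findNonZero(mask)).astype(np.float32)
    def cost(x):
        h=hull(x); a=cv2.intersectConvexConvex(h,m)[0]; return 1-a/(cv2.contourArea(h)+cv2.contourArea(m)-a)
    r=minimize(cost,x0,method='Nelder-Mead',options=dict(initial_simplex=[x0,(x0[0]+8,x0[1]),(x0[0],x0[1]+8)])); return r.x,1-r.fun
def comp(mask,rc):
    n,l,st,c=cv2.connectedComponentsWithStats(mask)
    i=1+min(range(n-1),key=lambda j:np.hypot(*(c[j+1]-rc))+(1e3 if st[j+1][4]<60 else 0)); return (l==i).astype(np.uint8)
def pots(im,names,base=0,pos=None):
    hsv=cv2.cvtColor(im['pixels'],cv2.COLOR_RGB2HSV); H,s,v=[hsv[...,i].astype(int) for i in range(3)]
    red=(((H<14)|(H>172))&(s>85)&(v>35)).astype(np.uint8)
    for n in names:
        x,y,h,D,d=P[n]
        if pos: x,y=pos[n]
        c=proj(im,np.array([[x,y,base+h/2]]))[0]; m=comp(cv2.morphologyEx(red,cv2.MORPH_CLOSE,np.ones((3,3))),c)
        print(n,*[np.round(a,3) for a in fit(im,m,[(base,d),(base+h-16,D),(base+h,D)],(x,y))],m.sum())
def sauc(im,names=S):
    hsv=cv2.cvtColor(im['pixels'],cv2.COLOR_RGB2HSV); v=hsv[...,2]; H=hsv[...,0].astype(int); s=hsv[...,1]
    for n in names:
        x,y=S[n]; c=proj(im,np.array([[x,y,12]]))[0]
        m=((v>65)).astype(np.uint8) if n in('white','grey') else ((s>90)&(abs(H-(27 if n=='yellow' else 65))<18)).astype(np.uint8)
        m=comp(m,c); print(n,*[np.round(a,3) for a in fit(im,m,[(14,92)],(x,y))],m.sum())
E
python3 - <<'E'
from fit import *
for n in('top','side'):
    im=imaging.get_image(n);print(n);pots(im,P);sauc(im)
E
```

```text
top
ball [ 452.467 -211.371] 0.861 172
cone [449.62   84.896] 0.911 205
column [430.619 -65.734] 0.912 237
candle [431.633 194.475] 0.893 282
yellow [626.105 175.172] 0.984 1636
grey [637.721  70.886] 0.971 1615
green [648.38  -33.793] 0.972 1632
white [ 659.295 -139.634] 0.881 1753
side
ball [429.929 -67.385] 0.361 914
cone [431.399 197.019] 0.407 1684
column [434.96  -77.107] 0.685 914
candle [435.212 188.486] 0.711 1684
yellow [629.092 172.655] 0.877 1432
grey [640.016  69.052] 0.951 1090
green [650.951 -34.301] 0.92 932
white [ 662. -135.] 0.0 878
```

```bash
cat > go.py <<'E'
import sys
from h import *
from scipy.spatial.transform import Rotation as Q
def go(*ts):
    s=read_state();R=Q.from_quat(s['ee_rot']).as_matrix()
    print('t',round(s['clock'],2),'pos',np.round(s['position'],1),'tx',R[:,0].round(3),'ty',R[:,1].round(3),'F',np.round(s['contact_force'],1),'w',round(s['gripper_width'],1))
    for t in ts: print(t,'->',np.round(R.T@(np.array(t)-s['position']),1))
if __name__=='__main__': go(*eval(sys.argv[1]))
E
python3 go.py "[(452.4,-211.3,200),(452.4,-211.3,44)]"
```

```text
t 1.2 pos [ 140.6 -609.   256.3] tx [-0.974 -0.225  0.   ] ty [-0.225  0.974  0.   ] F [-0.1 -0.1 -0.2] w 85.5
(452.4, -211.3, 200) -> [-393.3  317.4   56.3]
(452.4, -211.3, 44) -> [-393.3  317.4  212.3]
```

apply_moves(
  rows=[
    {"hand": 1, "delta_pos": [-393, 317, 56], "yaw": 0},
    {"hand": 1, "delta_pos": [-393, 317, 56], "yaw": 0},
    {"hand": 1, "delta_pos": [-393, 317, 56], "yaw": 0},
    {"hand": 1, "delta_pos": [-393, 317, 56], "yaw": 0},
    {"hand": 1, "delta_pos": [-393, 317, 56], "yaw": 0},
    {"hand": 1, "delta_pos": [-393, 317, 56], "yaw": 0},
    {"hand": 1, "delta_pos": [-393, 317, 56], "yaw": 0},
    {"hand": 1, "delta_pos": [-393, 317, 56], "yaw": 0},
    {"hand": 1, "delta_pos": [-393, 317, 56], "yaw": 0},
    {"hand": 1, "delta_pos": [-393, 317, 56], "yaw": 0},
    {"hand": 1, "delta_pos": [-393, 317, 56], "yaw": 0},
    {"hand": 1, "delta_pos": [-393, 317, 56], "yaw": 0},
  ],
)

```text
clock: 2.2
position: [448.3, -216.1, 201.5]
ee_rot: [-0.113, 0.994, -0.0, 0.0]
contact_force: [-0.3, -1.2, 0.0]
gripper_width: 85.6
grasp_force: 0.0
```

apply_moves(
  rows=[
    {"hand": 1, "delta_pos": [0, 0, 0], "yaw": 0},
    {"hand": 1, "delta_pos": [0, 0, 0], "yaw": 0},
  ],
)

```text
clock: 2.37
position: [448.4, -216.3, 201.0]
ee_rot: [-0.115, 0.993, 0.0, -0.0]
contact_force: [-0.1, -0.4, -0.5]
gripper_width: 85.6
grasp_force: 0.0
```

Run:
```python
from go import *
go((452.4,-211.3,200),(452.4,-211.3,44))
im=save('wrist','w1.png'); print(im['xyz'],im['rotation'])
d=nets.pinpoint('wrist','cactus_ball')[:2]
for e in d: print(e, ray(im,e['location'],0))
```

```text
t 2.37 pos [ 448.4 -216.3  201. ] tx [-0.973 -0.229  0.   ] ty [-0.229  0.973  0.   ] F [-0.1 -0.4 -0.5] w 85.6
(452.4, -211.3, 200) -> [-5.   3.9  1. ]
(452.4, -211.3, 44) -> [ -5.1   3.9 157. ]
[ 369.8940258  -235.34735239  318.04174394] [0.61310912 0.77396718 0.12403994 0.09841803]
{'location': [218.9, 325.9], 'score': 0.57} [ 452.7643719  -214.05437469    0.        ]
```

View pics/w1.png

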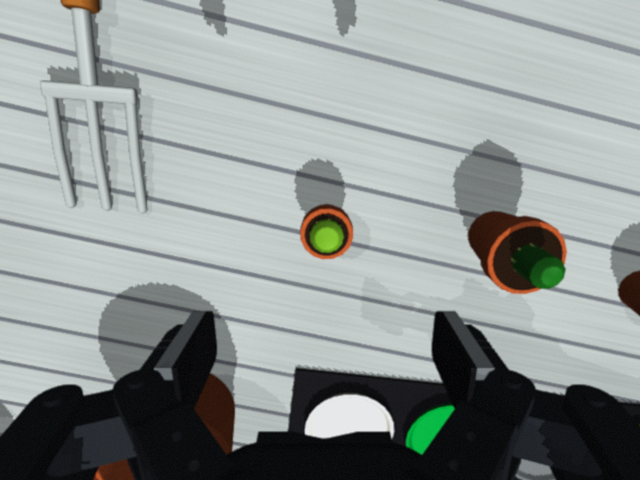

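The wrist view shows the ball pot's rim at about (row 233, col 327), nearly midway between the fingers along the closing axis. I'll fit the rim in this view.

Run:
```python
from fit import *
im=imaging.get_image('wrist'); pots(im,['ball','column']); print(ray(im,(233,327),42))
```

```text
ball [ 454.912 -213.554] 0.905 1148
column [432.409 -70.083] 0.921 3717
[ 451.22594384 -215.27067493   42.        ]
```

apply_moves(
  rows=[
    {"hand": 1, "delta_pos": [-6, 2, 40], "yaw": 0},
    {"hand": 1, "delta_pos": [-6, 2, 75], "yaw": 0},
    {"hand": 1, "delta_pos": [-6, 2, 105], "yaw": 0},
    {"hand": 1, "delta_pos": [-6, 2, 130], "yaw": 0},
    {"hand": 1, "delta_pos": [-6, 2, 148], "yaw": 0},
    {"hand": 1, "delta_pos": [-6, 2, 157], "yaw": 0},
    {"hand": 1, "delta_pos": [-6, 2, 157], "yaw": 0},
    {"hand": -1, "delta_pos": [-6, 2, 157], "yaw": 0},
    {"hand": -1, "delta_pos": [-6, 2, 157], "yaw": 0},
    {"hand": -1, "delta_pos": [-6, 2, 157], "yaw": 0},
    {"hand": -1, "delta_pos": [-6, 2, 157], "yaw": 0},
    {"hand": -1, "delta_pos": [-6, 2, 157], "yaw": 0},
  ],
)

```text
clock: 3.52
position: [453.6, -214.9, 45.9]
ee_rot: [-0.113, 0.994, -0.001, 0.001]
contact_force: [-0.8, 0.5, 5.1]
gripper_width: 40.0
grasp_force: 59.9
```

apply_moves(
  rows=[
    {"hand": -1, "delta_pos": [0, 0, 0], "yaw": 0},
    {"hand": -1, "delta_pos": [0, 0, 0], "yaw": 0},
    {"hand": -1, "delta_pos": [0, 0, 0], "yaw": 0},
    {"hand": -1, "delta_pos": [0, 0, -20], "yaw": 0},
    {"hand": -1, "delta_pos": [0, 0, -50], "yaw": 0},
    {"hand": -1, "delta_pos": [0, 0, -90], "yaw": 0},
    {"hand": -1, "delta_pos": [0, 0, -130], "yaw": 0},
    {"hand": -1, "delta_pos": [0, 0, -160], "yaw": 0},
    {"hand": -1, "delta_pos": [0, 0, -160], "yaw": 0},
  ],
)

```text
clock: 4.27
position: [456.4, -215.6, 212.2]
ee_rot: [-0.114, 0.993, -0.003, 0.008]
contact_force: [0.6, -1.9, 0.0]
gripper_width: 39.9
grasp_force: 60.6
```

```bash
python3 go.py "[(626.3,175.1,203),(626.3,175.1,54)]"
```

```text
t 4.27 pos [ 456.4 -215.6  212.2] tx [-0.974 -0.227 -0.014] ty [-0.226  0.974 -0.008] F [ 0.6 -1.9  0. ] w 39.9
(626.3, 175.1, 203) -> [-253.9  342.1   10.2]
(626.3, 175.1, 54) -> [-251.7  343.3  159.2]
```

apply_moves(
  rows=[
    {"hand": -1, "delta_pos": [-20, 27, 4], "yaw": 0},
    {"hand": -1, "delta_pos": [-252, 343, 10], "yaw": 0},
    {"hand": -1, "delta_pos": [-252, 343, 10], "yaw": 0},
    {"hand": -1, "delta_pos": [-252, 343, 10], "yaw": 0},
    {"hand": -1, "delta_pos": [-252, 343, 10], "yaw": 0},
    {"hand": -1, "delta_pos": [-252, 343, 10], "yaw": 0},
    {"hand": -1, "delta_pos": [-252, 343, 10], "yaw": 0},
    {"hand": -1, "delta_pos": [-252, 343, 10], "yaw": 0},
    {"hand": -1, "delta_pos": [-252, 343, 10], "yaw": 0},
    {"hand": -1, "delta_pos": [-252, 343, 10], "yaw": 0},
    {"hand": -1, "delta_pos": [-252, 343, 10], "yaw": 0},
    {"hand": -1, "delta_pos": [-252, 343, 10], "yaw": 0},
  ],
)

```text
clock: 5.27
position: [622.1, 180.3, 193.4]
ee_rot: [-0.115, 0.993, 0.0, 0.0]
contact_force: [0.0, -0.4, -0.7]
gripper_width: 39.8
grasp_force: 60.7
```

apply_moves(
  rows=[
    {"hand": -1, "delta_pos": [0, 0, 0], "yaw": 0},
    {"hand": -1, "delta_pos": [0, 0, 0], "yaw": 0},
    {"hand": -1, "delta_pos": [0, 0, 0], "yaw": 0},
    {"hand": -1, "delta_pos": [0, 0, 0], "yaw": 0},
  ],
)

```text
clock: 5.6
position: [620.8, 175.0, 194.7]
ee_rot: [-0.113, 0.994, 0.0, 0.0]
contact_force: [-1.1, -0.0, -0.4]
gripper_width: 39.8
grasp_force: 60.7
```

```bash
python3 go.py "[(626.3,175.1,75),(626.3,175.1,55)]"
```

```text
t 5.6 pos [620.8 175.  194.7] tx [-0.975 -0.224 -0.   ] ty [-0.224  0.975  0.   ] F [-1.1 -0.  -0.4] w 39.8
(626.3, 175.1, 75) -> [ -5.4  -1.2 119.7]
(626.3, 175.1, 55) -> [ -5.4  -1.2 139.7]
```

apply_moves(
  rows=[
    {"hand": -1, "delta_pos": [-5, -1, 30], "yaw": 0},
    {"hand": -1, "delta_pos": [-5, -1, 60], "yaw": 0},
    {"hand": -1, "delta_pos": [-5, -1, 90], "yaw": 0},
    {"hand": -1, "delta_pos": [-5, -1, 110], "yaw": 0},
    {"hand": -1, "delta_pos": [-5, -1, 125], "yaw": 0},
    {"hand": -1, "delta_pos": [-5, -1, 130], "yaw": 0},
    {"hand": -1, "delta_pos": [-5, -1, 134], "yaw": 0},
    {"hand": -1, "delta_pos": [-5, -1, 134], "yaw": 0},
  ],
)

```text
clock: 6.27
position: [626.4, 175.9, 60.4]
ee_rot: [-0.113, 0.994, -0.0, 0.0]
contact_force: [-0.1, -0.4, 0.0]
gripper_width: 39.8
grasp_force: 60.7
```

```bash
python3 go.py "[(626.3,175.1,55)]"
```

```text
t 6.27 pos [626.4 175.9  60.4] tx [-0.975 -0.224 -0.   ] ty [-0.224  0.975 -0.   ] F [-0.1 -0.4  0. ] w 39.8
(626.3, 175.1, 55) -> [ 0.2 -0.8  5.4]
```

apply_moves(
  rows=[
    {"hand": -1, "delta_pos": [0, 0, 2], "yaw": 0},
    {"hand": -1, "delta_pos": [0, 0, 4], "yaw": 0},
    {"hand": -1, "delta_pos": [0, 0, 5], "yaw": 0},
    {"hand": -1, "delta_pos": [0, 0, 5], "yaw": 0},
  ],
)

```text
clock: 6.6
position: [626.4, 176.4, 55.7]
ee_rot: [-0.113, 0.994, 0.0, 0.0]
contact_force: [0.3, 0.4, -1.2]
gripper_width: 39.8
grasp_force: 60.7
```

apply_moves(
  rows=[
    {"hand": -1, "delta_pos": [0, 0, 1], "yaw": 0},
    {"hand": -1, "delta_pos": [0, 0, 1], "yaw": 0},
  ],
)

```text
clock: 6.77
position: [626.5, 176.6, 55.0]
ee_rot: [-0.113, 0.994, 0.0, 0.0]
contact_force: [-1.4, -0.7, 2.8]
gripper_width: 40.0
grasp_force: 61.1
```

apply_moves(
  rows=[
    {"hand": 1, "delta_pos": [0, 0, 0], "yaw": 0},
    {"hand": 1, "delta_pos": [0, 0, 0], "yaw": 0},
    {"hand": 1, "delta_pos": [0, 0, 0], "yaw": 0},
    {"hand": 1, "delta_pos": [0, 0, 0], "yaw": 0},
    {"hand": 1, "delta_pos": [0, 0, 0], "yaw": 0},
    {"hand": 1, "delta_pos": [0, 0, 0], "yaw": 0},
    {"hand": 1, "delta_pos": [0, 0, -30], "yaw": 0},
    {"hand": 1, "delta_pos": [0, 0, -70], "yaw": 0},
    {"hand": 1, "delta_pos": [0, 0, -110], "yaw": 0},
    {"hand": 1, "delta_pos": [0, 0, -145], "yaw": 0},
    {"hand": 1, "delta_pos": [0, 0, -145], "yaw": 0},
  ],
)

```text
clock: 7.68
position: [630.3, 177.6, 208.9]
ee_rot: [-0.114, 0.993, 0.002, 0.008]
contact_force: [1.2, 0.8, 0.6]
gripper_width: 85.4
grasp_force: 0.0
```

Run:
```python
from go import *; from fit import pots
go((450,83,200))
```

```text
t 7.68 pos [630.3 177.6 208.9] tx [-0.974 -0.226 -0.017] ty [-0.226  0.974  0.002] F [1.2 0.8 0.6] w 85.4
(450, 83, 200) -> [197.1 -51.4   5.5]
```

apply_moves(
  rows=[
    {"hand": 1, "delta_pos": [193, -51, 0], "yaw": 0},
    {"hand": 1, "delta_pos": [193, -51, 0], "yaw": 0},
    {"hand": 1, "delta_pos": [193, -51, 0], "yaw": 0},
    {"hand": 1, "delta_pos": [193, -51, 0], "yaw": 0},
    {"hand": 1, "delta_pos": [193, -51, 0], "yaw": 0},
    {"hand": 1, "delta_pos": [193, -51, 0], "yaw": 0},
    {"hand": 1, "delta_pos": [193, -51, 0], "yaw": 0},
    {"hand": 1, "delta_pos": [193, -51, 0], "yaw": 0},
    {"hand": 1, "delta_pos": [193, -51, 0], "yaw": 0},
  ],
)

```text
clock: 8.43
position: [450.8, 83.9, 199.4]
ee_rot: [-0.113, 0.994, 0.0, 0.001]
contact_force: [-0.4, -0.3, -0.2]
gripper_width: 85.8
grasp_force: 0.0
```

Run:
```python
from go import *; from fit import *
im=save('wrist','w2.png'); pots(im,['cone','candle','column'])
go((450,83,54))
```

```text
cone [451.643  82.831] 0.927 2291
candle [433.288 191.193] 0.926 4792
column [432.455 -67.163] 0.934 4358
t 8.48 pos [450.7  83.9 199.1] tx [-0.974 -0.225 -0.   ] ty [-0.225  0.974  0.   ] F [-0.1  0.3  1.2] w 85.3
(450, 83, 54) -> [  1.   -0.7 145.1]
```

View pics/w2.png

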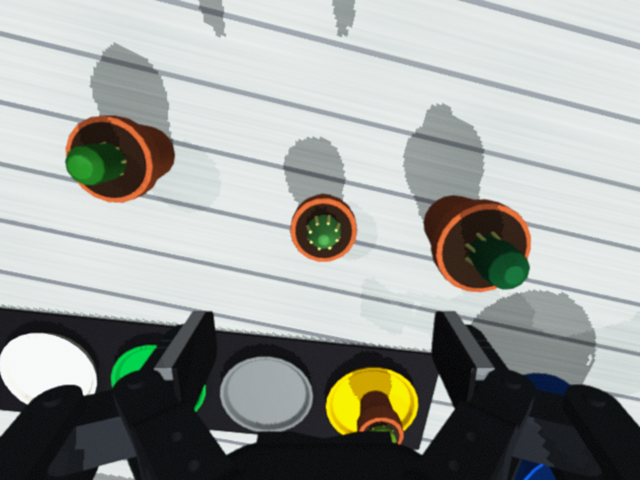

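The wrist view shows the cone centred between the fingers (px 323,228). The ball is in the yellow saucer and looks upright, leaning only by perspective. Picking the cone now.

apply_moves(
  rows=[
    {"hand": 1, "delta_pos": [0, -1, 40], "yaw": 0},
    {"hand": 1, "delta_pos": [0, -1, 75], "yaw": 0},
    {"hand": 1, "delta_pos": [0, -1, 105], "yaw": 0},
    {"hand": 1, "delta_pos": [0, -1, 130], "yaw": 0},
    {"hand": 1, "delta_pos": [0, -1, 140], "yaw": 0},
    {"hand": 1, "delta_pos": [0, -1, 145], "yaw": 0},
    {"hand": 1, "delta_pos": [0, -1, 145], "yaw": 0},
    {"hand": -1, "delta_pos": [0, -1, 145], "yaw": 0},
    {"hand": -1, "delta_pos": [0, -1, 145], "yaw": 0},
    {"hand": -1, "delta_pos": [0, -1, 145], "yaw": 0},
    {"hand": -1, "delta_pos": [0, -1, 145], "yaw": 0},
    {"hand": -1, "delta_pos": [0, -1, 145], "yaw": 0},
  ],
)

```text
clock: 9.48
position: [450.7, 82.7, 55.6]
ee_rot: [-0.113, 0.994, 0.0, 0.001]
contact_force: [-1.4, 0.1, 6.8]
gripper_width: 48.3
grasp_force: 61.4
```

apply_moves(
  rows=[
    {"hand": -1, "delta_pos": [0, 0, 0], "yaw": 0},
    {"hand": -1, "delta_pos": [0, 0, 0], "yaw": 0},
    {"hand": -1, "delta_pos": [0, 0, 0], "yaw": 0},
    {"hand": -1, "delta_pos": [0, 0, -20], "yaw": 0},
    {"hand": -1, "delta_pos": [0, 0, -50], "yaw": 0},
    {"hand": -1, "delta_pos": [0, 0, -90], "yaw": 0},
    {"hand": -1, "delta_pos": [0, 0, -120], "yaw": 0},
    {"hand": -1, "delta_pos": [0, 0, -135], "yaw": 0},
    {"hand": -1, "delta_pos": [0, 0, -140], "yaw": 0},
    {"hand": -1, "delta_pos": [0, 0, -140], "yaw": 0},
    {"hand": -1, "delta_pos": [0, 0, -140], "yaw": 0},
  ],
)

```text
clock: 10.4
position: [449.0, 82.0, 193.3]
ee_rot: [-0.113, 0.994, 0.0, -0.001]
contact_force: [0.8, -0.0, -0.5]
gripper_width: 47.9
grasp_force: 62.2
```

Run:
```python
from go import *; from fit import *
im=imaging.get_image('top'); pots(im,['ball'],9,{'ball':(626,175)})
go((637.3,70.7,194),(637.3,70.7,65))
```

```text
ball [623.566 177.173] 0.542 69
t 10.45 pos [448.8  81.8 192.7] tx [-0.974 -0.224  0.003] ty [-0.224  0.974 -0.   ] F [-0.8  0.3 -1. ] w 48.1
(637.3, 70.7, 194) -> [-181.2  -53.2   -1.8]
(637.3, 70.7, 65) -> [-181.6  -53.1  127.2]
```

apply_moves(
  rows=[
    {"hand": -1, "delta_pos": [-20, -6, 0], "yaw": 0},
    {"hand": -1, "delta_pos": [-180, -53, 0], "yaw": 0},
    {"hand": -1, "delta_pos": [-180, -53, 0], "yaw": 0},
    {"hand": -1, "delta_pos": [-180, -53, 0], "yaw": 0},
    {"hand": -1, "delta_pos": [-180, -53, 0], "yaw": 0},
    {"hand": -1, "delta_pos": [-180, -53, 0], "yaw": 0},
    {"hand": -1, "delta_pos": [-180, -53, 0], "yaw": 0},
    {"hand": -1, "delta_pos": [-180, -53, 0], "yaw": 0},
    {"hand": -1, "delta_pos": [-180, -53, 0], "yaw": 0},
    {"hand": -1, "delta_pos": [-180, -53, 0], "yaw": 0},
  ],
)

```text
clock: 11.28
position: [636.0, 71.2, 194.3]
ee_rot: [-0.113, 0.994, -0.0, -0.0]
contact_force: [-0.2, 0.5, -1.0]
gripper_width: 48.0
grasp_force: 62.3
```

```bash
python3 go.py "[(637.3,70.7,64)]"
```

```text
t 11.28 pos [636.   71.2 194.3] tx [-0.974 -0.225  0.001] ty [-0.225  0.974  0.   ] F [-0.2  0.5 -1. ] w 48.0
(637.3, 70.7, 64) -> [ -1.2  -0.8 130.3]
```

apply_moves(
  rows=[
    {"hand": -1, "delta_pos": [-1, -1, 30], "yaw": 0},
    {"hand": -1, "delta_pos": [-1, -1, 60], "yaw": 0},
    {"hand": -1, "delta_pos": [-1, -1, 90], "yaw": 0},
    {"hand": -1, "delta_pos": [-1, -1, 110], "yaw": 0},
    {"hand": -1, "delta_pos": [-1, -1, 120], "yaw": 0},
    {"hand": -1, "delta_pos": [-1, -1, 125], "yaw": 0},
    {"hand": -1, "delta_pos": [-1, -1, 128], "yaw": 0},
    {"hand": -1, "delta_pos": [-1, -1, 129], "yaw": 0},
    {"hand": -1, "delta_pos": [-1, -1, 129], "yaw": 0},
  ],
)

```text
clock: 12.03
position: [639.1, 70.7, 66.6]
ee_rot: [-0.113, 0.994, 0.0, 0.001]
contact_force: [0.2, -1.1, -0.6]
gripper_width: 47.9
grasp_force: 62.2
```

apply_moves(
  rows=[
    {"hand": -1, "delta_pos": [0, 0, 1], "yaw": 0},
    {"hand": -1, "delta_pos": [0, 0, 2], "yaw": 0},
    {"hand": -1, "delta_pos": [0, 0, 2], "yaw": 0},
  ],
)

```text
clock: 12.28
position: [639.2, 70.6, 64.7]
ee_rot: [-0.113, 0.994, 0.0, 0.001]
contact_force: [-1.4, 0.4, 4.7]
gripper_width: 48.1
grasp_force: 62.7
```

apply_moves(
  rows=[
    {"hand": 1, "delta_pos": [0, 0, 0], "yaw": 0},
    {"hand": 1, "delta_pos": [0, 0, 0], "yaw": 0},
    {"hand": 1, "delta_pos": [0, 0, 0], "yaw": 0},
    {"hand": 1, "delta_pos": [0, 0, 0], "yaw": 0},
    {"hand": 1, "delta_pos": [0, 0, 0], "yaw": 0},
    {"hand": 1, "delta_pos": [0, 0, 0], "yaw": 0},
    {"hand": 1, "delta_pos": [0, 0, -30], "yaw": 0},
    {"hand": 1, "delta_pos": [0, 0, -70], "yaw": 0},
    {"hand": 1, "delta_pos": [0, 0, -110], "yaw": 0},
    {"hand": 1, "delta_pos": [0, 0, -135], "yaw": 0},
    {"hand": 1, "delta_pos": [0, 0, -145], "yaw": 0},
    {"hand": 1, "delta_pos": [0, 0, -145], "yaw": 0},
  ],
)

```text
clock: 13.28
position: [639.7, 70.7, 211.7]
ee_rot: [-0.113, 0.994, 0.001, 0.003]
contact_force: [-0.4, 0.4, 1.0]
gripper_width: 85.2
grasp_force: 0.0
```

```bash
python3 go.py "[(431.7,-67,209)]"
```

```text
t 13.28 pos [639.7  70.7 211.7] tx [-0.974 -0.225 -0.007] ty [-0.225  0.974  0.   ] F [-0.4  0.4  1. ] w 85.2
(431.7, -67, 209) -> [233.7 -87.4   1.1]
```

apply_moves(
  rows=[
    {"hand": 1, "delta_pos": [233, -87, 0], "yaw": 0},
    {"hand": 1, "delta_pos": [233, -87, 0], "yaw": 0},
    {"hand": 1, "delta_pos": [233, -87, 0], "yaw": 0},
    {"hand": 1, "delta_pos": [233, -87, 0], "yaw": 0},
    {"hand": 1, "delta_pos": [233, -87, 0], "yaw": 0},
    {"hand": 1, "delta_pos": [233, -87, 0], "yaw": 0},
    {"hand": 1, "delta_pos": [233, -87, 0], "yaw": 0},
    {"hand": 1, "delta_pos": [233, -87, 0], "yaw": 0},
    {"hand": 1, "delta_pos": [233, -87, 0], "yaw": 0},
    {"hand": 1, "delta_pos": [233, -87, 0], "yaw": 0},
  ],
)

```text
clock: 14.12
position: [431.5, -66.4, 207.5]
ee_rot: [-0.113, 0.994, -0.0, -0.001]
contact_force: [-0.1, -0.8, -0.1]
gripper_width: 85.4
grasp_force: 0.0
```

Run:
```python
from go import *; from fit import *
im=imaging.get_image('wrist'); pots(im,['candle','column'])
go((431.7,-67,64))
```

```text
candle [433.969 174.004] 0.496 4573
column [433.15  -68.386] 0.938 2728
t 14.17 pos [431.7 -66.3 207.5] tx [-0.974 -0.225  0.001] ty [-0.225  0.974  0.   ] F [0.3 0.5 0.5] w 85.4
(431.7, -67, 64) -> [ -0.   -0.7 143.5]
```

apply_moves(
  rows=[
    {"hand": 1, "delta_pos": [0, -1.5, 40], "yaw": 0},
    {"hand": 1, "delta_pos": [0, -1.5, 75], "yaw": 0},
    {"hand": 1, "delta_pos": [0, -1.5, 105], "yaw": 0},
    {"hand": 1, "delta_pos": [0, -1.5, 130], "yaw": 0},
    {"hand": 1, "delta_pos": [0, -1.5, 138], "yaw": 0},
    {"hand": 1, "delta_pos": [0, -1.5, 143], "yaw": 0},
    {"hand": 1, "delta_pos": [0, -1.5, 143], "yaw": 0},
    {"hand": -1, "delta_pos": [0, -1.5, 143], "yaw": 0},
    {"hand": -1, "delta_pos": [0, -1.5, 143], "yaw": 0},
    {"hand": -1, "delta_pos": [0, -1.5, 143], "yaw": 0},
    {"hand": -1, "delta_pos": [0, -1.5, 143], "yaw": 0},
    {"hand": -1, "delta_pos": [0, -1.5, 143], "yaw": 0},
  ],
)

```text
clock: 15.17
position: [432.4, -68.0, 67.0]
ee_rot: [-0.113, 0.994, 0.0, 0.002]
contact_force: [-0.9, 0.7, 4.8]
gripper_width: 55.7
grasp_force: 62.8
```

apply_moves(
  rows=[
    {"hand": -1, "delta_pos": [0, 0, 0], "yaw": 0},
    {"hand": -1, "delta_pos": [0, 0, 0], "yaw": 0},
    {"hand": -1, "delta_pos": [0, 0, 0], "yaw": 0},
    {"hand": -1, "delta_pos": [0, 0, -20], "yaw": 0},
    {"hand": -1, "delta_pos": [0, 0, -50], "yaw": 0},
    {"hand": -1, "delta_pos": [0, 0, -90], "yaw": 0},
    {"hand": -1, "delta_pos": [0, 0, -120], "yaw": 0},
    {"hand": -1, "delta_pos": [0, 0, -135], "yaw": 0},
    {"hand": -1, "delta_pos": [0, 0, -140], "yaw": 0},
    {"hand": -1, "delta_pos": [0, 0, -140], "yaw": 0},
    {"hand": -1, "delta_pos": [0, 0, -140], "yaw": 0},
  ],
)

```text
clock: 16.08
position: [430.3, -68.3, 204.6]
ee_rot: [-0.113, 0.994, 0.0, -0.0]
contact_force: [-1.1, -0.1, -2.3]
gripper_width: 55.7
grasp_force: 64.3
```

```bash
python3 go.py "[(648.2,-33.8,204)]"
```

```text
t 16.08 pos [430.3 -68.3 204.6] tx [-0.975 -0.224  0.001] ty [-0.224  0.975  0.001] F [-1.1 -0.1 -2.3] w 55.7
(648.2, -33.8, 204) -> [-220.1  -15.3    0.4]
```

apply_moves(
  rows=[
    {"hand": -1, "delta_pos": [-20, -1, 0], "yaw": 0},
    {"hand": -1, "delta_pos": [-219, -15, 0], "yaw": 0},
    {"hand": -1, "delta_pos": [-219, -15, 0], "yaw": 0},
    {"hand": -1, "delta_pos": [-219, -15, 0], "yaw": 0},
    {"hand": -1, "delta_pos": [-219, -15, 0], "yaw": 0},
    {"hand": -1, "delta_pos": [-219, -15, 0], "yaw": 0},
    {"hand": -1, "delta_pos": [-219, -15, 0], "yaw": 0},
    {"hand": -1, "delta_pos": [-219, -15, 0], "yaw": 0},
    {"hand": -1, "delta_pos": [-219, -15, 0], "yaw": 0},
    {"hand": -1, "delta_pos": [-219, -15, 0], "yaw": 0},
    {"hand": -1, "delta_pos": [-219, -15, 0], "yaw": 0},
  ],
)

```text
clock: 17.0
position: [646.8, -33.9, 205.1]
ee_rot: [-0.113, 0.994, 0.0, -0.0]
contact_force: [0.3, 1.0, -1.9]
gripper_width: 56.1
grasp_force: 64.3
```

```bash
python3 go.py "[(648.2,-33.8,75)]"
```

```text
t 17.0 pos [646.8 -33.9 205.1] tx [-0.974 -0.225  0.001] ty [-0.225  0.974  0.   ] F [ 0.3  1.  -1.9] w 56.1
(648.2, -33.8, 75) -> [ -1.5  -0.2 130.1]
```

apply_moves(
  rows=[
    {"hand": -1, "delta_pos": [0, 0, 30], "yaw": 0},
    {"hand": -1, "delta_pos": [0, 0, 60], "yaw": 0},
    {"hand": -1, "delta_pos": [0, 0, 90], "yaw": 0},
    {"hand": -1, "delta_pos": [0, 0, 110], "yaw": 0},
    {"hand": -1, "delta_pos": [0, 0, 120], "yaw": 0},
    {"hand": -1, "delta_pos": [0, 0, 125], "yaw": 0},
    {"hand": -1, "delta_pos": [0, 0, 127], "yaw": 0},
    {"hand": -1, "delta_pos": [0, 0, 128], "yaw": 0},
    {"hand": -1, "delta_pos": [0, 0, 128], "yaw": 0},
  ],
)

```text
clock: 17.75
position: [648.9, -33.5, 78.8]
ee_rot: [-0.113, 0.994, -0.0, 0.001]
contact_force: [-0.1, -0.3, -0.7]
gripper_width: 55.9
grasp_force: 64.4
```

apply_moves(
  rows=[
    {"hand": -1, "delta_pos": [0, 0, 1], "yaw": 0},
    {"hand": -1, "delta_pos": [0, 0, 2], "yaw": 0},
    {"hand": -1, "delta_pos": [0, 0, 3], "yaw": 0},
    {"hand": -1, "delta_pos": [0, 0, 3], "yaw": 0},
  ],
)

```text
clock: 18.08
position: [648.7, -33.5, 76.2]
ee_rot: [-0.113, 0.994, -0.0, 0.001]
contact_force: [-2.4, 0.7, 4.9]
gripper_width: 56.0
grasp_force: 65.3
```

apply_moves(
  rows=[
    {"hand": 1, "delta_pos": [0, 0, 0], "yaw": 0},
    {"hand": 1, "delta_pos": [0, 0, 0], "yaw": 0},
    {"hand": 1, "delta_pos": [0, 0, 0], "yaw": 0},
    {"hand": 1, "delta_pos": [0, 0, 0], "yaw": 0},
    {"hand": 1, "delta_pos": [0, 0, 0], "yaw": 0},
    {"hand": 1, "delta_pos": [0, 0, 0], "yaw": 0},
    {"hand": 1, "delta_pos": [0, 0, -30], "yaw": 0},
    {"hand": 1, "delta_pos": [0, 0, -70], "yaw": 0},
    {"hand": 1, "delta_pos": [0, 0, -110], "yaw": 0},
    {"hand": 1, "delta_pos": [0, 0, -140], "yaw": 0},
    {"hand": 1, "delta_pos": [0, 0, -150], "yaw": 0},
    {"hand": 1, "delta_pos": [0, 0, -150], "yaw": 0},
  ],
)

```text
clock: 19.08
position: [649.6, -33.5, 228.4]
ee_rot: [-0.113, 0.994, -0.0, 0.004]
contact_force: [0.9, -0.2, -0.2]
gripper_width: 85.4
grasp_force: 0.0
```

```bash
python3 go.py "[(432.5,192,226)]"
```

```text
t 19.08 pos [649.6 -33.5 228.4] tx [-0.974 -0.225 -0.008] ty [-0.225  0.974 -0.001] F [ 0.9 -0.2 -0.2] w 85.4
(432.5, 192, 226) -> [160.7 268.6   0.9]
```

apply_moves(
  rows=[
    {"hand": 1, "delta_pos": [160, 268, 0], "yaw": 0},
    {"hand": 1, "delta_pos": [160, 268, 0], "yaw": 0},
    {"hand": 1, "delta_pos": [160, 268, 0], "yaw": 0},
    {"hand": 1, "delta_pos": [160, 268, 0], "yaw": 0},
    {"hand": 1, "delta_pos": [160, 268, 0], "yaw": 0},
    {"hand": 1, "delta_pos": [160, 268, 0], "yaw": 0},
    {"hand": 1, "delta_pos": [160, 268, 0], "yaw": 0},
    {"hand": 1, "delta_pos": [160, 268, 0], "yaw": 0},
    {"hand": 1, "delta_pos": [160, 268, 0], "yaw": 0},
    {"hand": 1, "delta_pos": [160, 268, 0], "yaw": 0},
    {"hand": 1, "delta_pos": [160, 268, 0], "yaw": 0},
    {"hand": 1, "delta_pos": [160, 268, 0], "yaw": 0},
  ],
)

```text
clock: 20.08
position: [432.1, 190.8, 223.4]
ee_rot: [-0.112, 0.994, -0.0, -0.001]
contact_force: [-0.2, -0.6, -0.6]
gripper_width: 85.3
grasp_force: 0.0
```

Run:
```python
from go import *; from fit import *
im=imaging.get_image('wrist'); pots(im,['candle'])
im=save('top','top2.png')
go((432.5,192,75))
```

```text
candle [433.934 192.545] 0.945 3315
t 20.18 pos [432.3 190.7 223.6] tx [-0.975 -0.223  0.001] ty [-0.223  0.975 -0.001] F [ 0.1  0.5 -0.4] w 85.3
(432.5, 192, 75) -> [ -0.6   1.3 148.6]
```

View pics/top2.png

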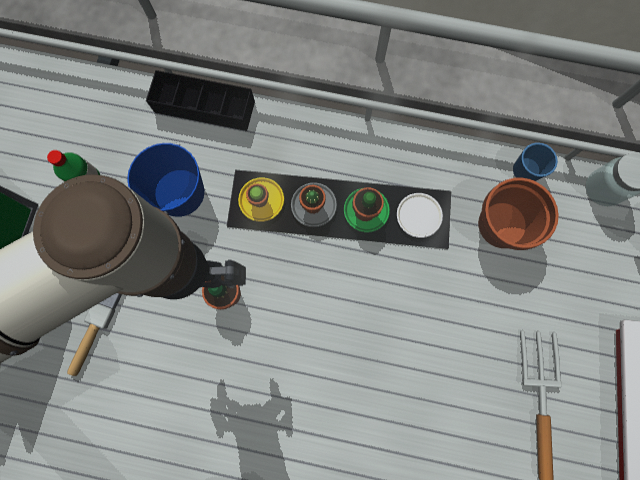

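The top view shows the ball, cone and column upright in the yellow, grey and green saucers; the ball may be a few mm off, so I'll check it later. Picking the candle now.

apply_moves(
  rows=[
    {"hand": 1, "delta_pos": [-1, 1, 40], "yaw": 0},
    {"hand": 1, "delta_pos": [-1, 1, 75], "yaw": 0},
    {"hand": 1, "delta_pos": [-1, 1, 105], "yaw": 0},
    {"hand": 1, "delta_pos": [-1, 1, 125], "yaw": 0},
    {"hand": 1, "delta_pos": [-1, 1, 135], "yaw": 0},
    {"hand": 1, "delta_pos": [-1, 1, 140], "yaw": 0},
    {"hand": 1, "delta_pos": [-1, 1, 144], "yaw": 0},
    {"hand": 1, "delta_pos": [-1, 1, 147], "yaw": 0},
    {"hand": 1, "delta_pos": [-1, 1, 147], "yaw": 0},
  ],
)

```text
clock: 20.93
position: [432.9, 192.7, 77.3]
ee_rot: [-0.113, 0.994, 0.0, 0.0]
contact_force: [0.0, -0.4, 0.3]
gripper_width: 85.4
grasp_force: 0.0
```

apply_moves(
  rows=[
    {"hand": -1, "delta_pos": [0, 0, 0], "yaw": 0},
    {"hand": -1, "delta_pos": [0, 0, 0], "yaw": 0},
    {"hand": -1, "delta_pos": [0, 0, 0], "yaw": 0},
    {"hand": -1, "delta_pos": [0, 0, 0], "yaw": 0},
    {"hand": -1, "delta_pos": [0, 0, 0], "yaw": 0},
    {"hand": -1, "delta_pos": [0, 0, 0], "yaw": 0},
    {"hand": -1, "delta_pos": [0, 0, 0], "yaw": 0},
  ],
)

```text
clock: 21.52
position: [433.0, 193.1, 78.6]
ee_rot: [-0.113, 0.994, 0.001, 0.001]
contact_force: [-1.1, -0.7, 5.8]
gripper_width: 63.9
grasp_force: 65.0
```

apply_moves(
  rows=[
    {"hand": -1, "delta_pos": [0, 0, -10], "yaw": 0},
    {"hand": -1, "delta_pos": [0, 0, -35], "yaw": 0},
    {"hand": -1, "delta_pos": [0, 0, -70], "yaw": 0},
    {"hand": -1, "delta_pos": [0, 0, -105], "yaw": 0},
    {"hand": -1, "delta_pos": [0, 0, -135], "yaw": 0},
    {"hand": -1, "delta_pos": [0, 0, -150], "yaw": 0},
    {"hand": -1, "delta_pos": [0, 0, -150], "yaw": 0},
    {"hand": -1, "delta_pos": [0, 0, -150], "yaw": 0},
  ],
)

```text
clock: 22.18
position: [432.2, 192.7, 227.6]
ee_rot: [-0.113, 0.994, 0.001, 0.0]
contact_force: [-0.8, 0.0, -3.1]
gripper_width: 63.6
grasp_force: 66.5
```

```bash
python3 go.py "[(659.2,-138.2,225)]"
```

```text
t 22.18 pos [432.2 192.7 227.6] tx [-0.974 -0.225 -0.001] ty [-0.225  0.974  0.002] F [-0.8  0.  -3.1] w 63.6
(659.2, -138.2, 225) -> [-147.  -373.4    2.2]
```

apply_moves(
  rows=[
    {"hand": -1, "delta_pos": [-8, -20, 0], "yaw": 0},
    {"hand": -1, "delta_pos": [-146, -373, 0], "yaw": 0},
    {"hand": -1, "delta_pos": [-146, -373, 0], "yaw": 0},
    {"hand": -1, "delta_pos": [-146, -373, 0], "yaw": 0},
    {"hand": -1, "delta_pos": [-146, -373, 0], "yaw": 0},
    {"hand": -1, "delta_pos": [-146, -373, 0], "yaw": 0},
    {"hand": -1, "delta_pos": [-146, -373, 0], "yaw": 0},
    {"hand": -1, "delta_pos": [-146, -373, 0], "yaw": 0},
    {"hand": -1, "delta_pos": [-146, -373, 0], "yaw": 0},
    {"hand": -1, "delta_pos": [-146, -373, 0], "yaw": 0},
    {"hand": -1, "delta_pos": [-146, -373, 0], "yaw": 0},
    {"hand": -1, "delta_pos": [-146, -373, 0], "yaw": 0},
  ],
)

```text
clock: 23.18
position: [658.2, -140.1, 222.6]
ee_rot: [-0.111, 0.994, 0.001, -0.003]
contact_force: [-0.0, 0.3, -2.0]
gripper_width: 63.8
grasp_force: 66.9
```

apply_moves(
  rows=[
    {"hand": -1, "delta_pos": [0, 0, 0], "yaw": 0},
    {"hand": -1, "delta_pos": [0, 0, 0], "yaw": 0},
  ],
)

```text
clock: 23.35
position: [657.6, -136.8, 225.8]
ee_rot: [-0.114, 0.994, 0.0, -0.001]
contact_force: [-0.6, -0.2, -2.1]
gripper_width: 64.0
grasp_force: 66.9
```

```bash
python3 go.py "[(659.2,-138.2,88)]"
```

```text
t 23.35 pos [ 657.6 -136.8  225.8] tx [-0.974 -0.226  0.003] ty [-0.226  0.974  0.001] F [-0.6 -0.2 -2.1] w 64.0
(659.2, -138.2, 88) -> [ -1.6  -1.9 137.8]
```

Expected contact is at about z 87.

apply_moves(
  rows=[
    {"hand": -1, "delta_pos": [-1, -1, 30], "yaw": 0},
    {"hand": -1, "delta_pos": [-1, -1, 60], "yaw": 0},
    {"hand": -1, "delta_pos": [-1, -1, 90], "yaw": 0},
    {"hand": -1, "delta_pos": [-1, -1, 110], "yaw": 0},
    {"hand": -1, "delta_pos": [-1, -1, 122], "yaw": 0},
    {"hand": -1, "delta_pos": [-1, -1, 130], "yaw": 0},
    {"hand": -1, "delta_pos": [-1, -1, 135], "yaw": 0},
    {"hand": -1, "delta_pos": [-1, -1, 136], "yaw": 0},
    {"hand": -1, "delta_pos": [-1, -1, 136], "yaw": 0},
  ],
)

```text
clock: 24.1
position: [660.5, -138.4, 92.3]
ee_rot: [-0.113, 0.994, -0.0, 0.001]
contact_force: [0.7, -0.0, -1.1]
gripper_width: 63.7
grasp_force: 66.9
```

apply_moves(
  rows=[
    {"hand": -1, "delta_pos": [0, 0, 1], "yaw": 0},
    {"hand": -1, "delta_pos": [0, 0, 2], "yaw": 0},
    {"hand": -1, "delta_pos": [0, 0, 3], "yaw": 0},
    {"hand": -1, "delta_pos": [0, 0, 4], "yaw": 0},
    {"hand": -1, "delta_pos": [0, 0, 4], "yaw": 0},
  ],
)

```text
clock: 24.52
position: [660.1, -138.7, 87.8]
ee_rot: [-0.113, 0.994, -0.0, 0.0]
contact_force: [-1.0, 1.1, 0.9]
gripper_width: 63.7
grasp_force: 67.2
```

apply_moves(
  rows=[
    {"hand": -1, "delta_pos": [0, 0, 0.5], "yaw": 0},
    {"hand": 1, "delta_pos": [0, 0, 0.5], "yaw": 0},
    {"hand": 1, "delta_pos": [0, 0, 0.5], "yaw": 0},
    {"hand": 1, "delta_pos": [0, 0, 0.5], "yaw": 0},
    {"hand": 1, "delta_pos": [0, 0, 0.5], "yaw": 0},
    {"hand": 1, "delta_pos": [0, 0, 0.5], "yaw": 0},
    {"hand": 1, "delta_pos": [0, 0, -25], "yaw": 0},
    {"hand": 1, "delta_pos": [0, 0, -60], "yaw": 0},
    {"hand": 1, "delta_pos": [0, 0, -100], "yaw": 0},
    {"hand": 1, "delta_pos": [0, 0, -135], "yaw": 0},
    {"hand": 1, "delta_pos": [0, 0, -150], "yaw": 0},
    {"hand": 1, "delta_pos": [0, 0, -150], "yaw": 0},
  ],
)

```text
clock: 25.52
position: [662.1, -139.0, 243.4]
ee_rot: [-0.113, 0.994, -0.001, 0.005]
contact_force: [0.5, -0.8, -0.3]
gripper_width: 85.5
grasp_force: 0.0
```

apply_moves(
  rows=[
    {"hand": 1, "delta_pos": [240, -80, 0], "yaw": 0},
    {"hand": 1, "delta_pos": [240, -80, 0], "yaw": 0},
    {"hand": 1, "delta_pos": [240, -80, 0], "yaw": 0},
    {"hand": 1, "delta_pos": [240, -80, 0], "yaw": 0},
    {"hand": 1, "delta_pos": [240, -80, 0], "yaw": 0},
    {"hand": 1, "delta_pos": [240, -80, 0], "yaw": 0},
    {"hand": 1, "delta_pos": [240, -80, 0], "yaw": 0},
    {"hand": 1, "delta_pos": [240, -80, 0], "yaw": 0},
    {"hand": 1, "delta_pos": [240, -80, 0], "yaw": 0},
  ],
)

```text
clock: 26.27
position: [444.1, -270.7, 237.0]
ee_rot: [-0.113, 0.994, 0.0, 0.0]
contact_force: [-0.2, -0.2, 0.4]
gripper_width: 85.7
grasp_force: 0.0
```

Run:
```python
from go import *; from fit import *
go()
T={'ball':(626,175),'cone':(637,70.7),'column':(648,-34),'candle':(659,-138)}
im=imaging.get_image('top'); pots(im,P,9,T)
c=cv2.resize(im['pixels'][150:260,200:460],None,fx=3,fy=3,interpolation=cv2.INTER_CUBIC)[:,:,::-1].copy()
for n,(x,y) in T.items():
    h,D=P[n][2:4]
    for z,d in((14,92),(9+h,D)):
        q=(proj(im,circ(x,y,z,d))-[200,150]+.5)*3-.5
        cv2.polylines(c,[q.astype(np.int32)],True,(255,0,255),1)
im=imaging.get_image('side'); s=cv2.resize(im['pixels'][150:350,180:380],None,fx=3,fy=3)[:,:,::-1]
cv2.imwrite('pics/c3.png',c); cv2.imwrite('pics/s3.png',s)
```

```text
t 26.27 pos [ 444.1 -270.7  237. ] tx [-0.975 -0.224 -0.   ] ty [-0.224  0.975 -0.   ] F [-0.2 -0.2  0.4] w 85.7
ball [623.576 177.165] 0.763 119
cone [637.05   72.073] 0.9 261
column [646.328 -30.756] 0.897 264
candle [ 673.336 -102.937] 0.108 80
```

View pics/c3.png

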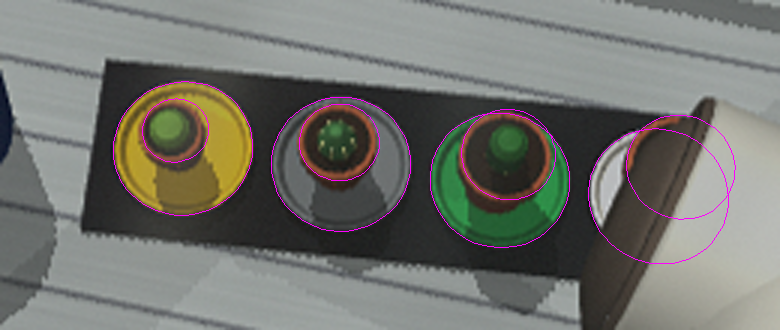

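View pics/s3.png

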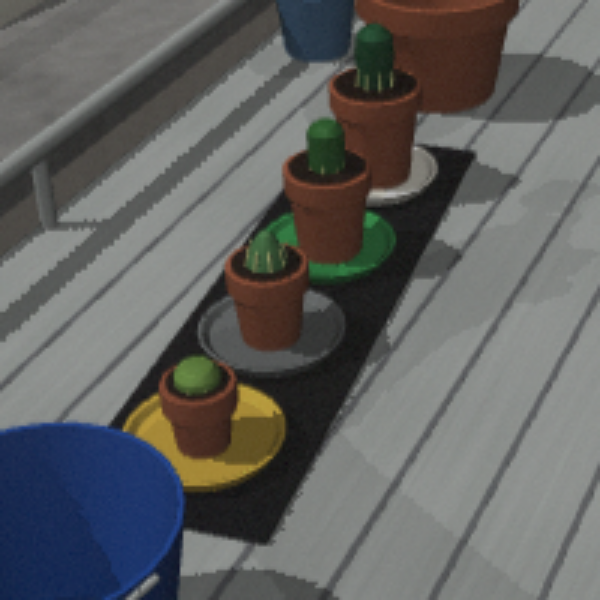

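The ball, cone and column match the centred-model outlines within about 2 mm, and all four pots stand upright. The arm hides the candle from above, so I'll clear the view and check it.

apply_moves(
  rows=[
    {"hand": 1, "delta_pos": [120, -240, 0], "yaw": 0},
    {"hand": 1, "delta_pos": [120, -240, 0], "yaw": 0},
    {"hand": 1, "delta_pos": [120, -240, 0], "yaw": 0},
    {"hand": 1, "delta_pos": [120, -240, 0], "yaw": 0},
    {"hand": 1, "delta_pos": [120, -240, 0], "yaw": 0},
    {"hand": 1, "delta_pos": [120, -240, 0], "yaw": 0},
    {"hand": 1, "delta_pos": [120, -240, 0], "yaw": 0},
    {"hand": 1, "delta_pos": [120, -240, 0], "yaw": 0},
  ],
)

```text
clock: 27.03
position: [381.0, -534.7, 235.0]
ee_rot: [-0.112, 0.994, 0.0, -0.001]
contact_force: [-0.3, 0.9, 0.1]
gripper_width: 85.2
grasp_force: 0.0
```

Run:
```python
from go import *; from fit import *
go()
T={'ball':(626,175),'cone':(637,70.7),'column':(648,-34),'candle':(659,-138)}
im=imaging.get_image('top')
c=cv2.resize(im['pixels'][150:260,330:590],None,fx=3,fy=3,interpolation=cv2.INTER_CUBIC)[:,:,::-1].copy()
for n,(x,y) in T.items():
    h,D=P[n][2:4]
    for z,d in((14,92),(9+h,D)):
        q=(proj(im,circ(x,y,z,d))-[330,150]+.5)*3-.5
        cv2.polylines(c,[q.astype(np.int32)],True,(255,0,255),1)
cv2.imwrite('pics/c4.png',c); pots(im,P,9,T)
```

```text
t 27.03 pos [ 381.  -534.7  235. ] tx [-0.975 -0.222  0.001] ty [-0.222  0.975  0.001] F [-0.3  0.9  0.1] w 85.2
ball [623.566 177.168] 0.756 121
cone [637.048  72.076] 0.902 245
column [646.328 -30.756] 0.897 265
candle [ 658.975 -136.733] 0.928 408
```

View pics/c4.png

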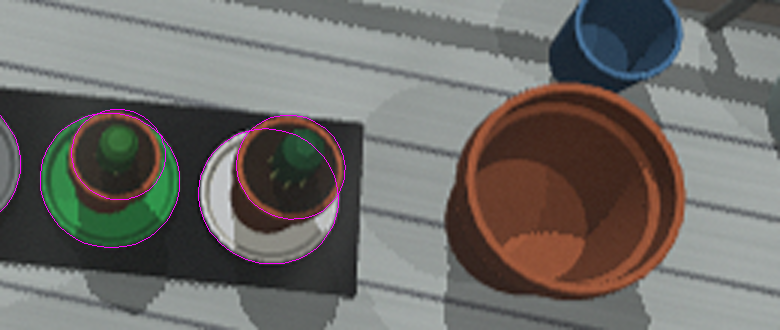

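The candle's outline also matches a centred pot, within 2 mm, and the pail and planter haven't moved. Handing in.

```bash
python3 -c "
from bench import workorder; print(workorder.job_done())"
```

```text
the job is handed in; nothing more can be done
None
```

I handed in the job after about 27 s of robot time: from the pail to the planter, the ball, cone, column and candle cacti stand upright, each within about 4 mm of its saucer's centre by the last camera check, with the pail and planter not moved.

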